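# Let the drying press down: work the wedge out from under its heavy panel

### The job

Let the propped-up panel of the flattening press down gently onto its bed by working the orange wedge backward out from under it in small tugs of about 2 cm, pausing a moment after each so that the panel settles; do not lift the panel or let it drop. Once the wedge is right out and the panel is fully down, lay the wedge gently, sole down, wholly on the blue pad and let go. Keep off the lamp bar above the wedge and leave the other things where they are.

Things in the scene. Friction and masses are not known exactly. Their poses are not given: they have to be found in the camera images.
- press: flattening press, fixed to the table: grey bed 270 x 270 x 20 mm. Origin at the centre of the bed's underside, on the table. Its own -x points to its front (the mouth, where the wedge goes in), +x to the hinge, z up. The bed's front edge is at own x = -135 mm. The press stands with its front facing roughly world -y.
- panel (a joint): angle (rad) of the press's heavy hinged panel (220 mm from hinge to front edge, 200 mm wide, 22 mm thick, 2 to 3 kg), at rest on the wedge by its own weight. 0 = fully down, on a stop that leaves a 4 mm gap over the bed; grows as the front edge rises, 1 rad per 220 mm. Hinge line at press x = +110 mm, 24 mm above the table. At the start 0.10 to 0.13.
- panel_front (a point): middle of the panel's front edge (plywood with a steel weight on top), 6 mm above its underside; at press x = -110 mm. The edge rests on the wedge's slope: drawing the wedge back 10 mm lets the panel down about 0.0135 rad. The pull takes roughly 5 to 20 N.
- lamp: white lamp bar, fixed to the press, same origin and axes. It bridges the mouth over the wedge: press x -180 to -125 mm, y -133 to +133 mm, 145 to 180 mm above the table, on 16 mm posts at press x = -140, y = +-125 mm. An upright gripper over the wedge's tail strikes it; one leaning back from the press by 35 to 45 degrees passes in front and below.
- wedge_mid (a point): centre of the orange plastic wedge, 185 mm long, 44 mm wide, about 160 g: half-way along, mid-width, 20 mm above its flat sole. Own +x points to its thin nose (under the panel), -x to its tail, which sticks out of the press's front, z up. The wedge lies sole down on the bed; the last 65 to 77 mm of it overhang the bed's front edge, 20 mm clear of the table.
- wedge: the same wedge; origin on its sole, 20 mm below wedge_mid, same axes. Its tail is a block with upright sides from x = -92.5 to -32.5 mm, 40 mm high; from there the top slopes down evenly to the nose, 3 mm high at x = +92.5 mm. Grip the tail across its 44 mm width.
- wedge_nose (a point): middle of the wedge's nose edge, at sole height: x = +92.5 mm of the wedge
- wedge_tail (a point): middle of the wedge's tail end, at sole height: x = -92.5 mm of the wedge
- pad: blue pad, fixed flat to the table, 250 x 140 x 3 mm, origin at the centre of its underside, long side along its own x, which points roughly to world +y
- bottle: amber glass bottle, 64 mm wide, 150 mm tall, bystander; origin at its foot
- beaker: glass beaker, 70 mm wide, 90 mm tall, bystander; origin at its foot
- jar: glass jar with black lid, 70 mm wide, 80 mm tall, bystander; origin at its foot
- tweezers: steel tweezers, 130 mm long, 10 mm high, lying along own x, bystander; origin at the middle of the underside
- roller: rubber print roller with wooden handle, 180 mm long, 36 mm high, bystander; origin under the rubber roll, handle along its -x
- dryer: black hair dryer lying on its side, 210 x 200 mm, 80 mm high, bystander; origin on the table under its barrel, nozzle along its +x, handle along its -y
Things that resemble listed ones, but are neither listed nor needed, are in the scene too. There is more than one size of the wedge; the one meant has the size given above.

How it is judged (in metres and radians):
On the way, in this order (a step that is already met when the one before it is completed fails the run):
1. by drawing the wedge, the panel is let down part of the way (joint between 0.05 and 0.092) and pauses there, panel and wedge at rest (value of joint panel between 0.05 and 0.092 rad and velocity of joint panel between -0.02 and 0.02 rad/s and linear speed of wedge below 0.01 m/s), for 0.25 s.
2. it is let down further (joint between 0.004 and 0.05) and pauses again, panel and wedge at rest (value of joint panel between 0.004 and 0.05 rad and velocity of joint panel between -0.02 and 0.02 rad/s and linear speed of wedge below 0.01 m/s), for 0.25 s.
3. the wedge's nose is out in front of the panel and the panel is fully down (joint below 0.006) (value of joint panel below 0.006 rad and x of wedge_nose in the frame of press below -0.112 m), for 0.1 s.
At the end, for the whole second after the job is handed in: The panel is fully down (joint below 0.006 rad); the wedge lies at rest, sole down (within 0.1 rad of level) on the blue pad, with both its nose and the middle of its tail end inside the pad's 250 x 140 mm outline; it has been let go (value of joint panel below 0.006 rad and x of wedge_nose in the frame of pad between -0.125 and 0.125 m and y of wedge_nose in the frame of pad between -0.07 and 0.07 m and x of wedge_tail in the frame of pad between -0.125 and 0.125 m and y of wedge_tail in the frame of pad between -0.07 and 0.07 m and z of wedge_mid in the frame of pad between 0.018 and 0.027 m and angle between wedge's own z axis and vertical below 0.1 rad and linear speed of wedge below 0.02 m/s); the robot touches nothing.
It fails at once if the panel drops (sinks faster than 0.3 rad/s, 66 mm/s at its front edge) (velocity of joint panel below -0.3 rad/s).
It fails at once if the panel is lifted (joint above 0.16) (value of joint panel above 0.16 rad).
It fails at once if the lamp bar is struck (more than 10 N) (contact force between lamp and anything else above 10 N).
It fails at once if the wedge is dropped or banged on the pad (more than 40 N) (contact force between wedge and pad above 40 N).
It fails at once if a bystander (bottle, beaker, jar, tweezers, roller, dryer) is moved by more than 20 mm (distance of any of bottle, beaker, jar, tweezers, roller, dryer from where it was at the start of the episode above 0.02 m).
It also fails if it takes over 54 s, if anything falls off the work surface, if the arm or the gripper's body presses on something with over 40 N, if the wrist force passes 120 N, or if a joint passes its speed limit or range.

### The arm

A 6-joint arm with a two-finger parallel gripper is mounted at the origin on the work surface. World frame = base frame: x ahead of the robot, y to its left, z up, the work surface at z = 0. Lengths are in m, angles in degrees, forces in N, time in s.
With the tool pointing down it reaches from about 0.35 to 0.875 m from the base axis. Payload 4.2 kg.
Tool frame: the origin (TCP) lies midway between the tips of the shut fingers; the grasp point (between the pads) lies 19 mm behind it; z points along the fingers, y is the direction in which the jaws open and shut (so a half turn about z gives the same grasp; the last joint's range is limited). The gripper opens to 87 mm and grips with 3 to 60 N. Pads are 19 mm wide; open, the fingers measure 117 mm over their backs; the gripper's body (75 mm by 190 mm) begins 51 mm behind the grasp point.
Start: joints at [86.379, 22.042, 0.453, 0, -68.411, -14.817], TCP at [0.198, 0.593, 0.223] pointing down, gripper open.
Joint ranges: [-179.83, 179.83], [-69.29, 118.12], [-61.27, 80.66], [-181.25, 117.63], [-171.15, -9.14], [-177.46, 177.46]. Speed limits (degrees/s): [159.86, 159.86, 180, 180, 180, 180].

### API

Orientations are given as a 3x3 rotation matrix whose columns are the frame's x, y, z axes.
In Python, from station import sense, capture, finish_job gives the robot as it stands. The module is installed in compiled form; this text tells all that it offers.
- The arm moves only by the shell command python3 -m jog 'ROWS' [OPENING]. ROWS is JSON, a list of rows, each a list of 6 numbers: the shift along the tool's x, y, z in cm, then the turn, a rotation vector about the tool's x, y, z in degrees. In form: [[dx, dy, dz, wx, wy, wz], ...]. A call has exactly 5 rows; each row shifts and turns the commanded pose from where the row before left it, along the tool's axes as they then stand; what a row does not reach is not made up. A row lasts 1/12 s, in which the tool goes at most 41.7 mm and 7.16 degrees, less where a joint would pass 70% of its speed; a pose out of reach is approached as far as the arm can. A call is refused whole if a number of a shift passes 4.17 or a number of a turn 7.16, either way. A call with a gripper value outside its range is refused whole. OPENING is the finger opening in cm, from 0 to 8.7, set as the call begins (- or left out, the last holds). The fingers move at their own pace and stop on an object; the grip force is fixed at half the most. Time passes only in rows, so rows that do not move let the fingers close, or fill a call up. It gives the time, the measured TCP pose, the force and the opening at its end, in the units of the state.
- sense(): the state, without advancing time (a new reading comes with each control period).
- capture(name): name is "scene" or "top" or "wrist"; returns a dict with "frame" (400x640x3 uint8, red, green, blue), "fx", "fy", "cx", "cy" (pixels), "dist" ([k1, k2, p1, p2, k3] as OpenCV has them; the pictures are not rectified), "world_to_cam" (4x4, takes a point from world to camera coordinates). Camera axes: x right, y up, looking along -z (the intrinsics and any distortion apply to the point x, -y, -z); pixel columns grow to the right and rows downward; lengths in m; the calibration is good to about 2 mm. A picture is of the moment at which its call begins. There is no depth.
- finish_job(): hands the job in, once; it reports no verdict.
The state is a dict: "time_s": time; "joints": joint angles; "joint_velocities": joint speeds; "effort": joint torques, N m; "tcp_pos": TCP position; "ee_rot": TCP orientation; "wrist_force": force on the tool from outside, world axes, zero at the start; "moment": the same for the moment, N m; "gripper_width": opening from 0.0 (shut) to 1.0 (fully open).
Only numpy, scipy, OpenCV 4.12 (cv2) and the standard library are available. Lean on these libraries where they do the work, as an engineer would, in place of code of your own. Each camera call takes 0.05 s, during which the arm holds its last target.

## Working session

There is one attempt and no reset: what is moved stays moved. The work goes in short steps, Python scripts to look and compute and a shell command to move; the robot and the scene stay as the last step left them, time stands still between calls to the robot, and variables do not carry over. Pictures are saved under pics/ and viewed, and the job is handed in when it is done.

```bash
mkdir -p pics; ls; python3 - <<'E'
from station import sense,capture
import cv2
s=sense();print({k:s[k] for k in('time_s','tcp_pos','ee_rot','wrist_force','gripper_width')})
for n in('scene','top','wrist'):
    c=capture(n);cv2.imwrite(f'pics/a_{n}.png',c['frame'][:,:,::-1]);print(n,c['fx'],c['fy'],c['cx'],c['cy'],c['dist'],c['world_to_cam'])
E
```

```text
pics
{'time_s': 0.0, 'tcp_pos': array([0.19745385, 0.59234477, 0.22143876]), 'ee_rot': array([[ 9.48614100e-01, -3.16434703e-01, -6.06621574e-04],
       [-3.16435268e-01, -9.48611684e-01, -2.14318377e-03],
       [ 1.02729406e-04,  2.22501080e-03, -9.99997519e-01]]), 'wrist_force': array([-0.22942396, -0.39254411,  0.34220694]), 'gripper_width': 0.9982147771993796}
scene 382.0774818666454 382.0774818666454 322.19668973919295 204.47146794399472 [-0.07008588  0.          0.          0.          0.        ] [[-0.28549007  0.95823625 -0.01669453  0.08192615]
 [-0.56622488 -0.15459162  0.80962387  0.28010812]
 [ 0.77323011  0.24059243  0.58671158 -1.69771855]
 [ 0.          0.          0.          1.        ]]
top 416.7140945546352 416.7140945546352 323.3750012028993 203.22963740142166 [-0.10087162  0.          0.          0.          0.        ] [[-0.00379366 -0.99984305 -0.01730563  0.08245615]
 [ 0.98766853 -0.00645495  0.15642637 -0.55337249]
 [-0.15651353 -0.01649879  0.987538   -1.06457554]
 [ 0.          0.          0.          1.        ]]
wrist 344.74871556062675 344.74871556062675 313.2100241737505 198.82516463687324 [-0.00385014  0.          0.          0.          0.        ] [[-0.31745457 -0.94827145  0.00196334  0.6233118 ]
 [ 0.90621355 -0.30398325 -0.29388975  0.03628866]
 [ 0.27928408 -0.09151744  0.95583731 -0.39164729]
 [ 0.          0.          0.          1.        ]]
```

View pics/a_scene.png

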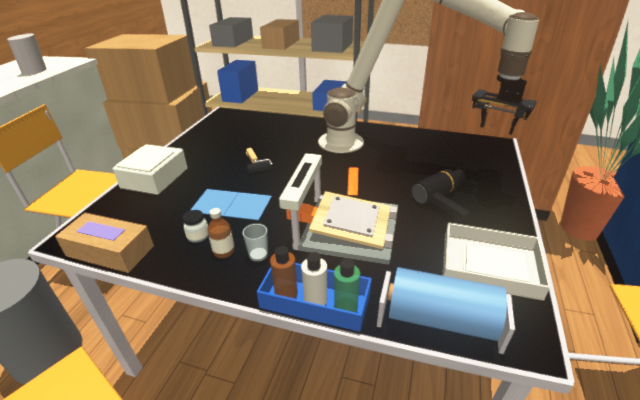

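View pics/a_top.png

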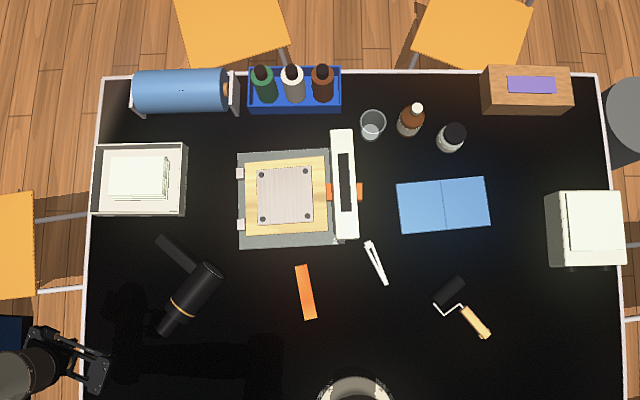

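View pics/a_wrist.png

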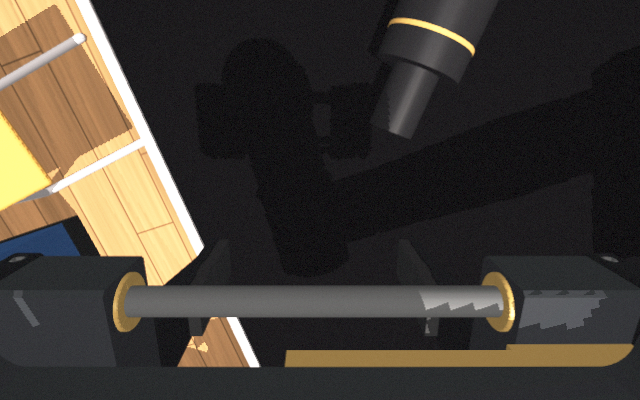

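Top view: the candidates for the wedge are the orange piece under the lamp bar at (345,191) and a loose smaller orange wedge at (306,292); orange chairs are out. I choose the one under the lamp, since its nose is under the panel. Close crop next.

```bash
cat > h.py <<'E'
import numpy as np,cv2
from station import capture,sense
def ray(c,uv):
    K=np.array([[c['fx'],0,c['cx']],[0,c['fy'],c['cy']],[0,0,1]])
    p=cv2.undistortPoints(np.array(uv,float).reshape(-1,1,2),K,np.array(c['dist'],float)).reshape(-1,2)
    d=np.c_[p[:,0],-p[:,1],-np.ones(len(p))]
    T=np.array(c['world_to_cam']);R=T[:3,:3];t=T[:3,3]
    return -R.T@t, d@R
def onz(c,uv,z):
    o,d=ray(c,uv); s=(z-o[2])/d[:,2]; return o+s[:,None]*d
def proj(c,P):
    P=np.atleast_2d(np.array(P,float)); T=np.array(c['world_to_cam']);q=P@T[:3,:3].T+T[:3,3]
    K=np.array([[c['fx'],0,c['cx']],[0,c['fy'],c['cy']],[0,0,1]])
    q=q*[1,-1,-1]
    return cv2.projectPoints(q,np.zeros(3),np.zeros(3),K,np.array(c['dist'],float))[0].reshape(-1,2)
E
python3 - <<'E'
import cv2
a=cv2.imread('pics/a_top.png')[120:260,225:415];b=cv2.imread('pics/a_scene.png')[145:260,270:410]
cv2.imwrite('pics/b_top.png',cv2.resize(a,None,fx=4,fy=4,interpolation=cv2.INTER_CUBIC))
cv2.imwrite('pics/b_scene.png',cv2.resize(b,None,fx=5,fy=5,interpolation=cv2.INTER_CUBIC))
E
```

```text
(no output)
```

View pics/b_top.png

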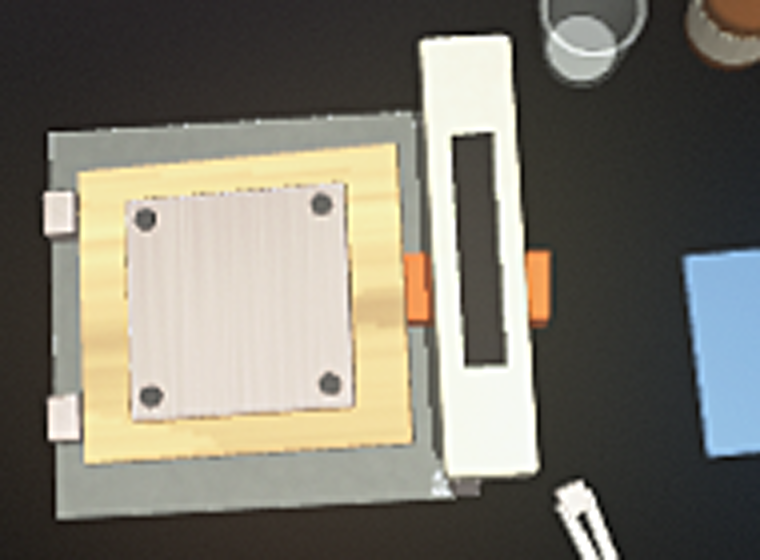

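View pics/b_scene.png

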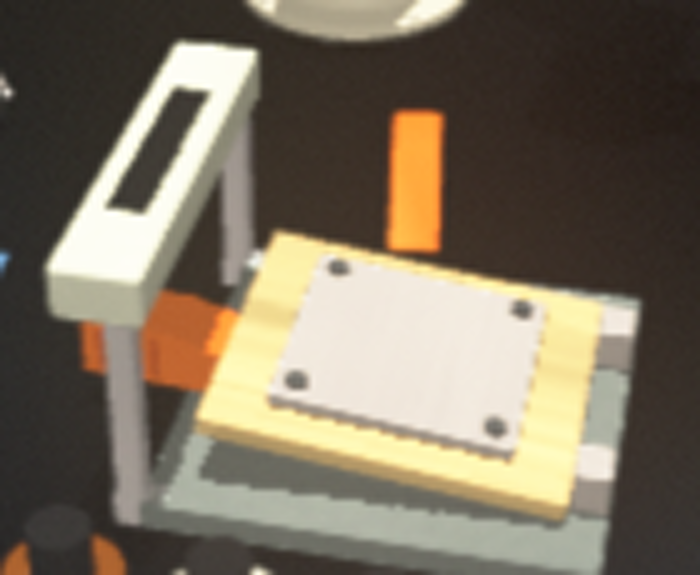

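The crop shows the wedge's tail emerging from under the lamp at top pixel (362,191), with its slope at (329,191) running under the panel's edge. It is wedge-shaped and under the panel, so the choice holds.

```bash
python3 - <<'E'
from h import *
np.set_printoptions(precision=4,suppress=True)
c=capture('top');im=c['frame'];hsv=cv2.cvtColor(im,cv2.COLOR_RGB2HSV)
f=lambda L:[(225+(x+.5)/4-.5,120+(y+.5)/4-.5) for x,y in L]
lamp=onz(c,f([(420,38),(510,35),(540,472),(447,478)]),.18);print('lamp',lamp)
bed=onz(c,f([(48,131),(57,519)]),.02);print('bed back',bed)
# back edge direction and press origin
e=lamp[2]+lamp[3]-lamp[0]-lamp[1];
u=(bed[1]-bed[0])[:2];L=np.linalg.norm(u);print('len',L,'lampdir',np.degrees(np.arctan2(e[1],e[0])),'beddir',np.degrees(np.arctan2(u[1],u[0])))
lc=lamp.mean(0)[:2]; bc=bed.mean(0)[:2]; v=bc-lc
print('press +x dir',np.degrees(np.arctan2(v[1],v[0])),np.linalg.norm(v),'expect .2875')
v/=np.linalg.norm(v);print('origin', lc+v*.1525, bc-v*.135)
m=cv2.inRange(hsv,(5,150,100),(18,255,255));
n,l,st,ce=cv2.connectedComponentsWithStats(m)
for i in range(1,n):
    if st[i,4]>15:print(st[i],ce[i])
roi=np.zeros_like(m);roi[170:215,354:375]=m[170:215,354:375]
cn=max(cv2.findContours(roi,0,2)[0],key=cv2.contourArea);bx=cv2.boxPoints(cv2.minAreaRect(cn));print(bx);print('tail@.06',onz(c,bx,.06))
hb=cv2.inRange(hsv,(100,80,120),(112,200,255));n,l,st,ce=cv2.connectedComponentsWithStats(hb[150:260,380:510].copy())
i=1+np.argmax(st[1:,4]);cn=cv2.findContours((l==i).astype('uint8'),0,2)[0][0]
bx=cv2.boxPoints(cv2.minAreaRect(cn))+[380,150];P=onz(c,bx,.003);print('pad',P,P.mean(0))
print([np.linalg.norm(P[k]-P[k-1]) for k in range(4)])
for nm,uv,z in(('beaker',(372,130),0),('bottle',(408,127),0),('jar',(450,145),0),('tweez top',(369,242),.01),('tw bot',(386,285),.01),('roller',(450,290),.02),('handle end',(487,336),.02),('loose',(306,292),.02)):print(nm,onz(c,[uv],z)[0])
E
```

```text
lamp [[ 0.7127  0.0616  0.18  ]
 [ 0.7141  0.0075  0.18  ]
 [ 0.4516 -0.0058  0.18  ]
 [ 0.4485  0.0477  0.18  ]]
bed back [[0.7034 0.3225 0.02  ]
 [0.4331 0.3084 0.02  ]]
len 0.2706774661028156 lampdir -177.05318995650185 beddir -177.02013643035176
press +x dir 92.67694070186162 0.28798980380583933 expect .2875
origin [0.5746 0.1801] [0.5746 0.1806]
[ 173    0  119   68 6310] [229.538   29.6322]
[ 410    0  124   70 6861] [472.4265  31.962 ]
[311  67  19  18 110] [318.7545  78.3182]
[329  67   5  13  38] [330.7368  72.3684]
[402 106  23  21 239] [412.5356 118.3515]
[326 183   7  18 109] [329.0459 191.6514]
[356 183   6  19  91] [358.8462 190.9231]
[   0  190   37  110 3713] [ 17.0366 245.8624]
[295 263  22  58 733] [305.307  291.9277]
[[356. 183.]
 [361. 183.]
 [361. 201.]
 [356. 201.]]
tail@.06 [[ 0.6048 -0.0071  0.06  ]
 [ 0.6048 -0.0203  0.06  ]
 [ 0.5566 -0.0194  0.06  ]
 [ 0.5567 -0.0063  0.06  ]]
pad [[ 0.6144 -0.12    0.003 ]
 [ 0.6391 -0.3766  0.003 ]
 [ 0.4962 -0.3815  0.003 ]
 [ 0.4737 -0.1295  0.003 ]] [ 0.5558 -0.2519  0.003 ]
[np.float64(0.14104986468921304), np.float64(0.2578479323923562), np.float64(0.1430544732686209), np.float64(0.2530112529400234)]
beaker [ 0.7716 -0.0593  0.    ]
bottle [ 0.7802 -0.1628  0.    ]
jar [ 0.7264 -0.2811  0.    ]
tweez top [ 0.4522 -0.0428  0.01  ]
tw bot [ 0.337  -0.0863  0.01  ]
roller [ 0.3221 -0.2554  0.02  ]
handle end [ 0.1999 -0.3507  0.02  ]
loose [0.3202 0.1269 0.02  ]
```

```bash
cat >> h.py <<'E'
from scipy.linalg import logm,expm
from scipy.spatial.transform import Rotation as Ro
O=np.array([.5746,.1803,0]);ps=np.radians(92.85)
XP=np.array([np.cos(ps),np.sin(ps),0]);YP=np.array([-np.sin(ps),np.cos(ps),0]);Z=np.array([0,0,1.])
def Rlean(deg,yaw=ps):
    a=np.radians(deg);xp=np.array([np.cos(yaw),np.sin(yaw),0]);z=np.sin(a)*xp-np.cos(a)*Z
    y=np.array([-np.sin(yaw),np.cos(yaw),0]);x=np.cross(y,z);return np.c_[x,y,z]
def plan(p0,R0,p1,R1,N):
    A=np.eye(4);A[:3,:3]=R0;A[:3,3]=p0;B=np.eye(4);B[:3,:3]=R1;B[:3,3]=p1
    S=expm(np.real(logm(np.linalg.inv(A)@B))/N)
    r=np.r_[S[:3,3]*100,Ro.from_matrix(S[:3,:3]).as_rotvec(degrees=True)]
    print('N',N,'row',np.round(r,2),'norms',np.round([np.linalg.norm(r[:3]),np.linalg.norm(r[3:])],2))
    T=A
    P=[]
    for i in range(N):
        T=T@S;P.append(T[:3,3].round(3))
    print('path',*[p.tolist() for p in P[::max(1,N//5)]]);return r
np.set_printoptions(precision=4,suppress=True)
E
python3 - <<'E'
from h import *
s=sense();c=capture('wrist');o,_=ray(c,[(0,0)]);print('cam in tool',s['ee_rot'].T@(o-s['tcp_pos']))
R1=Rlean(40);print(R1)
G=O-.175*XP+.004*YP+.047*Z;print('G',G)
p=G-.101*R1[:,2];print('pre',p)
w1=np.array([.35,.45,.42]);w1=np.array([.40,.40,.42])
R0=s['ee_rot']
a=plan(s['tcp_pos'],R0,w1,Ro.from_rotvec(Ro.from_matrix(R1@R0.T).as_rotvec()*.4).as_matrix()@R0,10)
Rm=Ro.from_rotvec(Ro.from_matrix(R1@R0.T).as_rotvec()*.4).as_matrix()@R0
plan(w1,Rm,np.array([.583,-.12,.30]),R1,20)
E
```

```text
cam in tool [ 0.0812  0.0008 -0.1623]
[[ 0.0381 -0.9988 -0.032 ]
 [-0.7651 -0.0497  0.642 ]
 [-0.6428  0.     -0.766 ]]
G [0.5793 0.0053 0.047 ]
pre [ 0.5825 -0.0595  0.1244]
N 10 row [ 2.5   0.51 -2.33  0.96 -1.4   2.63] norms [3.46 3.13]
path [0.22, 0.58, 0.245] [0.263, 0.55, 0.29] [0.305, 0.514, 0.331] [0.345, 0.472, 0.369] [0.383, 0.425, 0.404]
N 20 row [ 2.77  0.3  -0.8   0.72 -1.05  1.97] norms [2.9  2.35]
path [0.418, 0.377, 0.42] [0.482, 0.281, 0.413] [0.531, 0.177, 0.395] [0.565, 0.07, 0.368] [0.582, -0.039, 0.332]
```

```bash
python3 -m jog '[[2.5,0.5,-2.3,1,-1.4,2.6],[2.5,0.5,-2.3,1,-1.4,2.6],[2.5,0.5,-2.3,1,-1.4,2.6],[2.5,0.5,-2.3,1,-1.4,2.6],[2.5,0.5,-2.3,1,-1.4,2.6]]' 8.7
python3 -m jog '[[2.5,0.5,-2.3,1,-1.4,2.6],[2.5,0.5,-2.3,1,-1.4,2.6],[2.5,0.5,-2.3,1,-1.4,2.6],[2.5,0.5,-2.3,1,-1.4,2.6],[2.5,0.5,-2.3,1,-1.4,2.6]]'
python3 - <<'E'
from h import *
s=sense();print(s['joints'],s['tcp_pos'],s['time_s'])
plan(s['tcp_pos'],s['ee_rot'],np.array([.583,-.12,.30]),Rlean(40),20)
E
```

```text
time_s: 0.67
tcp_pos: [0.3062, 0.5138, 0.3311]
ee_rot: [[0.847, -0.526, -0.074], [-0.515, -0.847, 0.131], [-0.132, -0.073, -0.989]]
wrist_force: [0.2, 0.9, 0.2]
gripper_width: 0.999
time_s: 1.08
tcp_pos: [0.4006, 0.3999, 0.4179]
ee_rot: [[0.694, -0.71, -0.114], [-0.666, -0.695, 0.272], [-0.272, -0.113, -0.956]]
wrist_force: [1.0, -0.2, 0.7]
gripper_width: 0.999
[ 52.6823   9.38    13.9498 -14.8409 -85.9602  -7.4912] [0.4006 0.3999 0.4179] 1.0833
N 20 row [ 2.76  0.3  -0.81  0.7  -1.03  1.99] norms [2.9  2.35]
path [0.419, 0.377, 0.418] [0.482, 0.281, 0.411] [0.531, 0.177, 0.394] [0.565, 0.07, 0.367] [0.582, -0.039, 0.332]
```

Tracking is exact; continuing.

```bash
python3 -m jog '[[2.8,0.3,-0.8,0.7,-1,2],[2.8,0.3,-0.8,0.7,-1,2],[2.8,0.3,-0.8,0.7,-1,2],[2.8,0.3,-0.8,0.7,-1,2],[2.8,0.3,-0.8,0.7,-1,2]]' |head -2
python3 -m jog '[[2.8,0.3,-0.8,0.7,-1,2],[2.8,0.3,-0.8,0.7,-1,2],[2.8,0.3,-0.8,0.7,-1,2],[2.8,0.3,-0.8,0.7,-1,2],[2.8,0.3,-0.8,0.7,-1,2]]' |head -2
python3 -m jog '[[2.8,0.3,-0.8,0.7,-1,2],[2.8,0.3,-0.8,0.7,-1,2],[2.8,0.3,-0.8,0.7,-1,2],[2.8,0.3,-0.8,0.7,-1,2],[2.8,0.3,-0.8,0.7,-1,2]]' |head -2
python3 -m jog '[[2.7,0.3,-0.8,0.7,-1,2],[2.7,0.3,-0.8,0.7,-1,2],[2.7,0.3,-0.8,0.7,-1,2],[2.7,0.3,-0.8,0.7,-1,2],[2.7,0.3,-0.8,0.7,-1,2]]'
python3 - <<'E'
from h import *
s=sense();print(s['joints'],s['tcp_pos'],s['time_s'])
R1=Rlean(40);G=O-.175*XP+.004*YP+.047*Z
plan(s['tcp_pos'],s['ee_rot'],G-.101*R1[:,2]-.02*XP,R1,10)
c=capture('wrist');cv2.imwrite('pics/c_w.png',c['frame'][:,:,::-1])
E
```

```text
time_s: 1.5
tcp_pos: [0.4834, 0.2797, 0.4092]
time_s: 1.92
tcp_pos: [0.5433, 0.1484, 0.3858]
time_s: 2.33
tcp_pos: [0.5777, 0.0115, 0.3479]
time_s: 2.75
tcp_pos: [0.5845, -0.1213, 0.2998]
ee_rot: [[0.036, -0.999, -0.028], [-0.773, -0.045, 0.633], [-0.634, -0.001, -0.774]]
wrist_force: [0.6, -0.3, -0.3]
gripper_width: 1.0
[-17.064   25.9626  21.1385 -37.1211 -98.444   18.4582] [ 0.5845 -0.1213  0.2998] 2.75
N 10 row [ 0.8  -0.01  1.62 -0.02 -0.07 -0.02] norms [1.8  0.07]
path [0.584, -0.117, 0.282] [0.584, -0.109, 0.247] [0.584, -0.101, 0.212] [0.584, -0.092, 0.177] [0.584, -0.084, 0.142]
```

View pics/c_w.png

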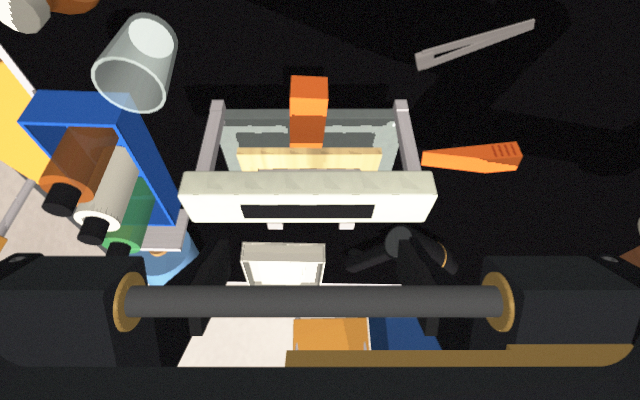

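The wrist view shows the wedge's tail end face at about (309,88), top face at (309,106), slope at (307,130), all clear in front of the lamp bar. I'll measure the block's top face.

```bash
python3 - <<'E'
import cv2
a=cv2.imread('pics/c_w.png')[65:155,260:360]
cv2.imwrite('pics/d.png',cv2.resize(a,None,fx=6,fy=6,interpolation=cv2.INTER_CUBIC))
E
```

```text
(no output)
```

View pics/d.png

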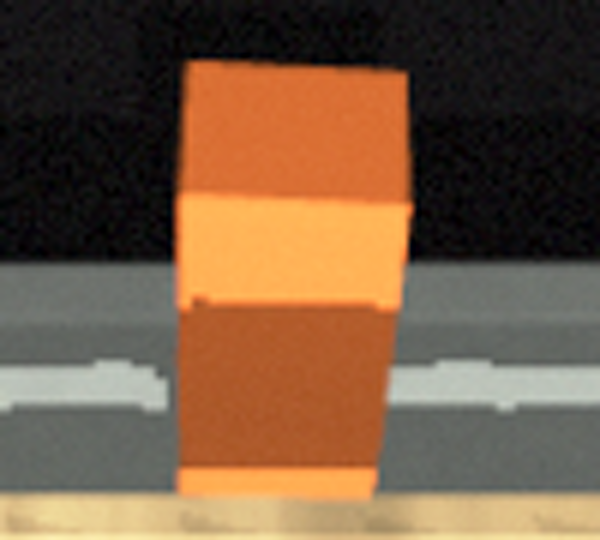

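```bash
python3 - <<'E'
from h import *
c=capture('wrist');s=sense()
f=lambda L:[(260+(x+.5)/6-.5,65+(y+.5)/6-.5) for x,y in L]
t=onz(c,f([(177,194),(412,204)]),.06);b=onz(c,f([(187,62),(407,70)]),.02)
# slope bottom at panel edge: corners (179,497),(373,497); slope height there ~ from press x -.113
m=onz(c,f([(179,495),(375,495)]),.05)
print(t,b,'width',np.linalg.norm(t[1]-t[0]),np.linalg.norm(b[1]-b[0]))
for q in(t,b,m):
    mid=q.mean(0)-O;print('press x,y',mid@XP,mid@YP,'end yaw',np.degrees(np.arctan2(*(q[0]-q[1])[[1,0]])))
E
```

```text
[[ 0.6053 -0.032   0.06  ]
 [ 0.5611 -0.031   0.06  ]] [[ 0.6046 -0.0313  0.02  ]
 [ 0.5608 -0.0309  0.02  ]] width 0.04423694880337224 0.04379800411182459
press x,y -0.21197256706532983 0.001976517802233289 end yaw -1.1930301478334164
press x,y -0.2115171918651756 0.0024008383657541333 end yaw -0.5516827333505329
press x,y -0.11890719607544044 -0.0042219449942972 end yaw 1.7718303076769808
```

```bash
python3 - <<'E'
from h import *
for n in('wrist','top','scene'):
    c=capture(n);im=c['frame'][:,:,::-1].copy()
    def P(x,y,z):return O+x*XP+y*YP+z*Z
    for L,col in(([P(-.18,-.133,.18),P(-.18,.133,.18),P(-.125,.133,.18),P(-.125,-.133,.18)],(0,255,0)),([P(-.135,-.135,.02),P(-.135,.135,.02),P(.135,.135,.02),P(.135,-.135,.02)],(255,0,255))):
        im=cv2.polylines(cv2.resize(im,None,fx=1,fy=1),[np.round(proj(c,L)*8).astype(int)],True,col,1,0,3) if n else im
    x0,y0,w,h={'wrist':(170,70,280,170),'top':(225,120,190,140),'scene':(270,145,140,115)}[n]
    cv2.imwrite(f'pics/e_{n}.png',cv2.resize(im[y0:y0+h,x0:x0+w],None,fx=780/w if w>200 else 4,fy=780/w if w>200 else 4,interpolation=cv2.INTER_CUBIC))
E
```

```text
(no output)
```

View pics/e_wrist.png

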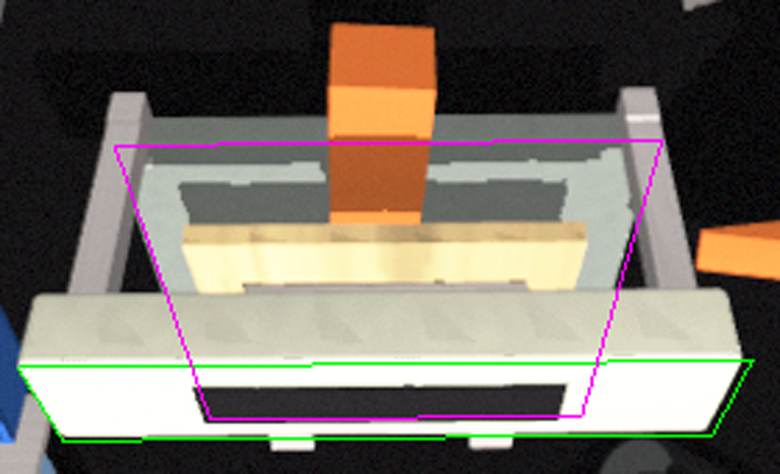

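View pics/e_scene.png

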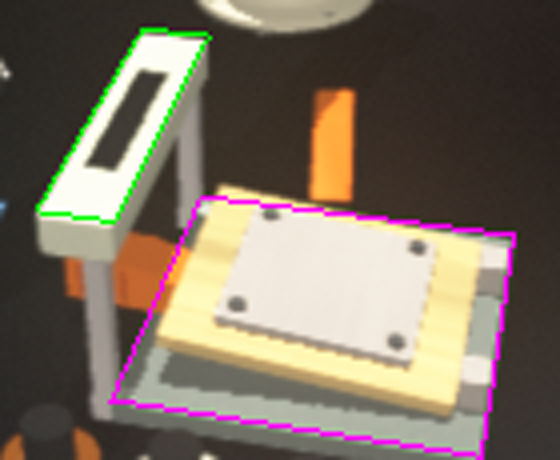

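View pics/e_top.png

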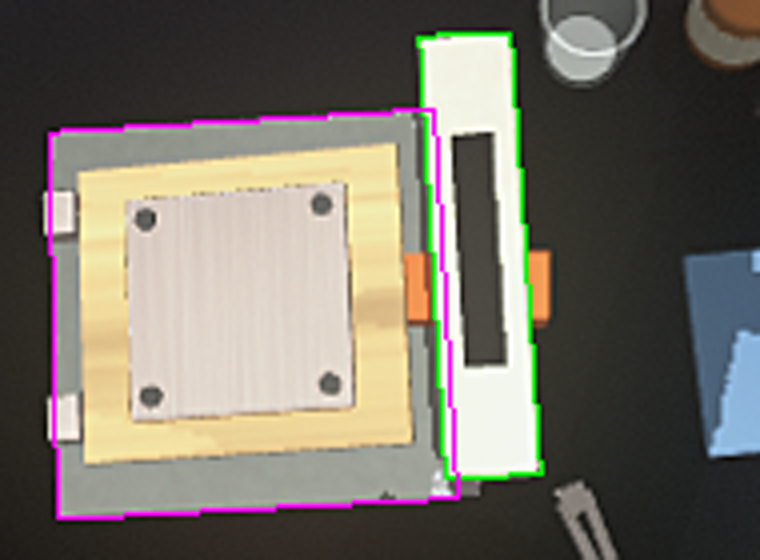

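Press model fits the top and scene views; the wedge is turned about 3° relative to the press (yaw ≈ 90°). I'll approach with the tool at yaw 90° and lean 40°.

```bash
python3 - <<'E'
from h import *
s=sense();R1=Rlean(40,np.pi/2);G=np.array([.582,.001,.047])
plan(s['tcp_pos'],s['ee_rot'],G-.081*R1[:,2],R1,10)
E
```

```text
N 10 row [ 0.69  0.01  1.91  0.17 -0.07  0.21] norms [2.03 0.28]
path [0.584, -0.113, 0.281] [0.583, -0.1, 0.243] [0.583, -0.086, 0.205] [0.582, -0.072, 0.166] [0.582, -0.058, 0.128]
```

```bash
python3 -m jog '[[0.7,0,1.9,0.2,-0.1,0.2],[0.7,0,1.9,0.2,-0.1,0.2],[0.7,0,1.9,0.2,-0.1,0.2],[0.7,0,1.9,0.2,-0.1,0.2],[0.7,0,1.9,0.2,-0.1,0.2]]' |head -2
python3 -m jog '[[0.7,0,1.9,0.2,-0.1,0.2],[0.7,0,1.9,0.2,-0.1,0.2],[0.7,0,1.9,0.2,0,0.2],[0.7,0,1.9,0.1,0,0.2],[0.7,0,1.9,0.1,0,0.2]]' 
python3 - <<'E'
from h import *
s=sense();R1=Rlean(40,np.pi/2);G=np.array([.582,.001,.047])
plan(s['tcp_pos'],s['ee_rot'],G+.019*R1[:,2],R1,10)
for n in ('wrist','scene'):
    c=capture(n);cv2.imwrite(f'pics/f_{n}.png',c['frame'][:,:,::-1] if n=='wrist' else cv2.resize(c['frame'][120:280,230:430,::-1],None,fx=4,fy=4,interpolation=cv2.INTER_CUBIC))
    print(proj(c,[G,G+.019*R1[:,2]]))
E
```

```text
time_s: 3.42
tcp_pos: [0.5837, -0.0848, 0.2055]
time_s: 3.83
tcp_pos: [0.5839, -0.0507, 0.1101]
ee_rot: [[0.006, -1.0, 0.003], [-0.767, -0.003, 0.642], [-0.642, -0.006, -0.767]]
wrist_force: [0.0, 0.7, 0.0]
gripper_width: 0.999
N 10 row [ 0.01  0.02  1.01 -0.02 -0.01  0.03] norms [1.01 0.04]
path [0.584, -0.044, 0.102] [0.583, -0.032, 0.087] [0.583, -0.019, 0.071] [0.583, -0.006, 0.056] [0.582, 0.007, 0.04]
[[316.2195 206.0599]
 [316.1152 198.603 ]]
[[295.8787 208.0837]
 [299.7207 212.3289]]
```

View pics/f_wrist.png

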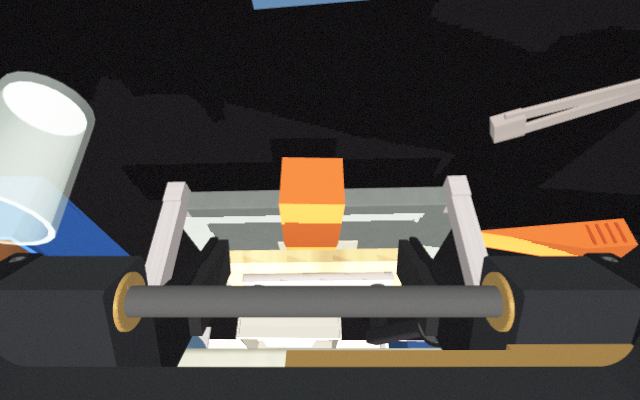

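View pics/f_scene.png

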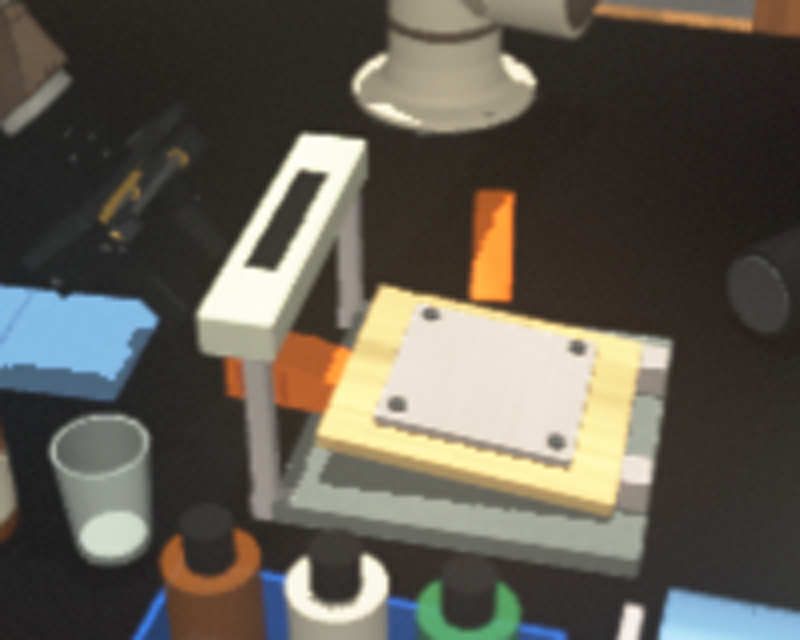

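Wedge is centred between the fingers (tail face 280–344 columns, top-rear edge row 204). Recheck the tail position from this closer view.

```bash
python3 - <<'E'
from h import *
c=capture('wrist')
print(onz(c,[(279.5,204),(344.5,204)],.06).mean(0),onz(c,[(282.5,158),(342,158)],.02).mean(0))
E
```

```text
[ 0.5825 -0.0252  0.06  ] [ 0.5824 -0.0237  0.02  ]
```

```bash
python3 -m jog '[[0,0,1,0,0,0],[0,0,1,0,0,0],[0,0,1,0,0,0],[0,0,1,0,0,0],[0,0.1,1,0,0,0]]' 
python3 -m jog '[[0,0,1,0,0,0],[0,0,1,0,0,0],[0,0,1,0,0,0],[0,0,1,0,0,0],[0,0,1,0,0,0]]' 
python3 - <<'E'
from h import *
c=capture('wrist');cv2.imwrite(f'pics/g.png',c['frame'][:,:,::-1])
E
```

```text
time_s: 4.4
tcp_pos: [0.5826, -0.0196, 0.0708]
ee_rot: [[0.003, -1.0, 0.003], [-0.766, -0.0, 0.643], [-0.643, -0.004, -0.766]]
wrist_force: [-0.2, -0.4, -0.8]
gripper_width: 1.0
time_s: 4.82
tcp_pos: [0.5826, 0.0125, 0.0322]
ee_rot: [[0.002, -1.0, 0.002], [-0.766, -0.0, 0.643], [-0.643, -0.003, -0.766]]
wrist_force: [0.6, -0.2, 0.4]
gripper_width: 0.999
```

View pics/g.png

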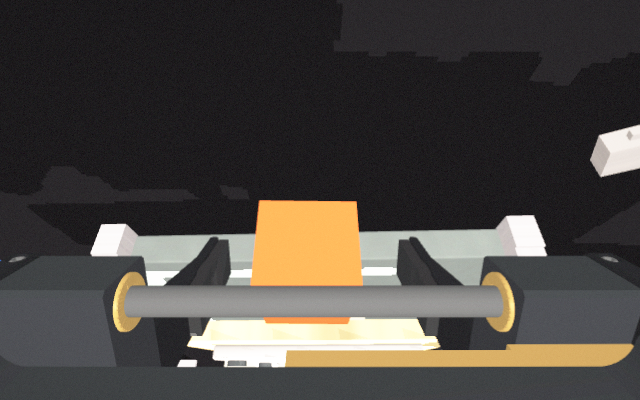

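Tail is between the fingers, slightly left of centre (255–359 against finger faces 229 and 399); nudge by 2 mm and close.

```bash
python3 -m jog '[[0,-0.2,0,0,0,0],[0,0,0,0,0,0],[0,0,0,0,0,0],[0,0,0,0,0,0],[0,0,0,0,0,0]]' 
python3 -m jog '[[0,0,0,0,0,0],[0,0,0,0,0,0],[0,0,0,0,0,0],[0,0,0,0,0,0],[0,0,0,0,0,0]]' 4
python3 -m jog '[[0,0,0,0,0,0],[0,0,0,0,0,0],[0,0,0,0,0,0],[0,0,0,0,0,0],[0,0,0,0,0,0]]' 0
python3 -m jog '[[0,0,0,0,0,0],[0,0,0,0,0,0],[0,0,0,0,0,0],[0,0,0,0,0,0],[0,0,0,0,0,0]]' 
python3 - <<'E'
from h import *
c=capture('wrist');cv2.imwrite(f'pics/h.png',c['frame'][:,:,::-1])
E
```

```text
time_s: 5.28
tcp_pos: [0.5849, 0.0115, 0.0335]
ee_rot: [[0.003, -1.0, 0.003], [-0.766, 0.0, 0.642], [-0.642, -0.004, -0.766]]
wrist_force: [0.5, -0.8, -1.1]
gripper_width: 1.001
time_s: 5.7
tcp_pos: [0.5846, 0.0118, 0.0331]
ee_rot: [[0.002, -1.0, 0.002], [-0.766, -0.0, 0.643], [-0.643, -0.003, -0.766]]
wrist_force: [0.2, -0.0, 0.6]
gripper_width: 0.705
time_s: 6.12
tcp_pos: [0.5854, 0.0117, 0.033]
ee_rot: [[0.002, -1.0, 0.004], [-0.767, 0.001, 0.642], [-0.642, -0.005, -0.767]]
wrist_force: [2.9, 0.9, -1.2]
gripper_width: 0.503
time_s: 6.53
tcp_pos: [0.5854, 0.0117, 0.033]
ee_rot: [[0.003, -1.0, 0.004], [-0.767, 0.001, 0.642], [-0.642, -0.005, -0.767]]
wrist_force: [4.0, 0.6, -1.3]
gripper_width: 0.509
```

View pics/h.png

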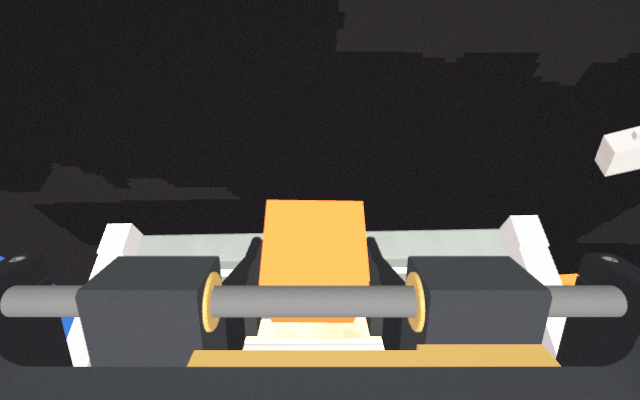

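Firm grip at 44 mm. First 2 cm tug (slow), then a pause.

```bash
python3 -m jog '[[0.31,0,-0.26,0,0,0],[0.31,0,-0.26,0,0,0],[0.31,0,-0.26,0,0,0],[0.31,0,-0.26,0,0,0],[0.31,0,-0.26,0,0,0]]' 
python3 -m jog '[[0,0,0,0,0,0],[0,0,0,0,0,0],[0,0,0,0,0,0],[0,0,0,0,0,0],[0,0,0,0,0,0]]' 
python3 - <<'E'
from h import *
c=capture('wrist');cv2.imwrite(f'pics/i.png',c['frame'][:,:,::-1])
c=capture('scene');cv2.imwrite('pics/i2.png',cv2.resize(c['frame'][120:280,230:430,::-1],None,fx=4,fy=4,interpolation=cv2.INTER_CUBIC))
E
```

```text
time_s: 7.0
tcp_pos: [0.5825, -0.0048, 0.033]
ee_rot: [[0.002, -1.0, -0.003], [-0.762, -0.004, 0.648], [-0.648, 0.001, -0.762]]
wrist_force: [1.0, 10.0, -2.9]
gripper_width: 0.51
time_s: 7.42
tcp_pos: [0.5825, -0.0058, 0.033]
ee_rot: [[0.003, -1.0, -0.003], [-0.763, -0.004, 0.646], [-0.646, 0.001, -0.763]]
wrist_force: [1.5, 5.3, -1.2]
gripper_width: 0.509
```

View pics/i.png

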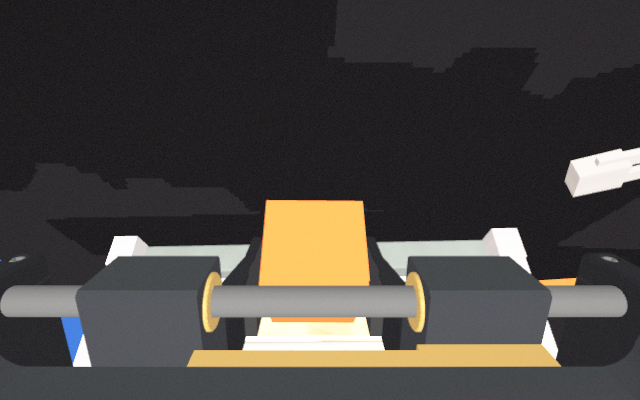

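View pics/i2.png

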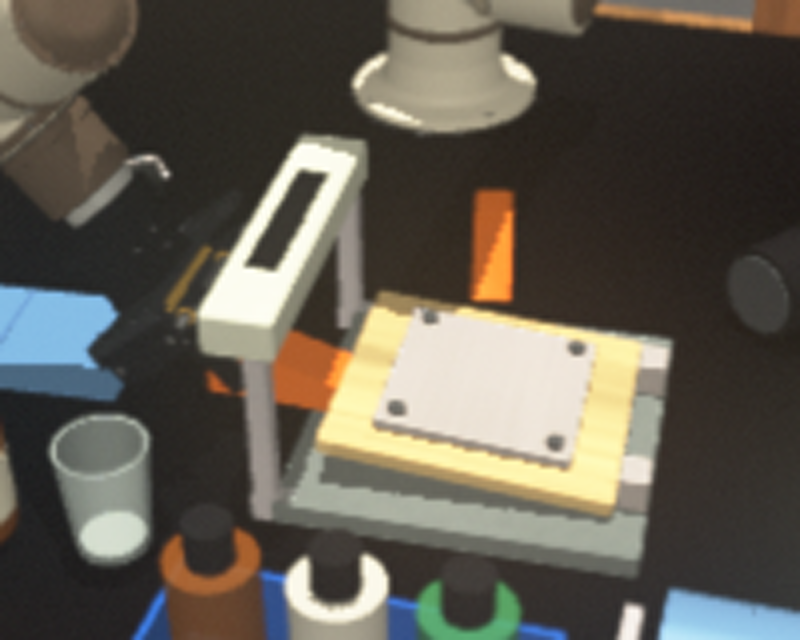

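The wrist view is unchanged around the wedge (face still 266–363), so no slip; 17.5 mm moved. Estimated angle ≈ 0.096. Next a 15–18 mm tug.

```bash
python3 -m jog '[[0.25,0,-0.21,0,0,0],[0.25,0,-0.21,0,0,0],[0.25,0,-0.21,0,0,0],[0.25,0,-0.21,0,0,0],[0.25,0,-0.21,0,0,0]]' 
python3 -m jog '[[0,0,0,0,0,0],[0,0,0,0,0,0],[0,0,0,0,0,0],[0,0,0,0,0,0],[0,0,0,0,0,0]]' 
python3 -m jog '[[0,0,0,0,0,0],[0,0,0,0,0,0],[0,0,0,0,0,0],[0,0,0,0,0,0],[0,0,0,0,0,0]]' 
python3 - <<'E'
from h import *
c=capture('wrist');cv2.imwrite(f'pics/j.png',c['frame'][:,:,::-1])
c=capture('scene');cv2.imwrite('pics/j2.png',cv2.resize(c['frame'][120:280,230:430,::-1],None,fx=4,fy=4,interpolation=cv2.INTER_CUBIC))
for a in(.0,.03,.06,.09,.12):
    print(a,(proj(c,[O+.11*XP-.22*XP*np.cos(a)+ .1*s*YP+Z*(.024+.22*np.sin(a)+.022*np.cos(a)) for s in(1,-1)])-[230,120])*4)
E
```

```text
time_s: 7.93
tcp_pos: [0.5819, -0.0207, 0.033]
ee_rot: [[0.002, -1.0, -0.005], [-0.761, -0.004, 0.648], [-0.648, 0.002, -0.761]]
wrist_force: [0.7, 9.3, -2.3]
gripper_width: 0.502
time_s: 8.35
tcp_pos: [0.5819, -0.0216, 0.033]
ee_rot: [[0.003, -1.0, -0.004], [-0.762, -0.005, 0.647], [-0.647, 0.002, -0.762]]
wrist_force: [0.9, 6.6, -1.7]
gripper_width: 0.505
time_s: 8.77
tcp_pos: [0.582, -0.0216, 0.033]
ee_rot: [[0.003, -1.0, -0.004], [-0.763, -0.005, 0.647], [-0.647, 0.002, -0.763]]
wrist_force: [-0.5, 6.7, -1.3]
gripper_width: 0.502
0.0 [[376.8795 295.8213]
 [313.6091 445.4043]]
0.03 [[376.8874 289.3391]
 [313.397  438.5404]]
0.06 [[377.1262 282.8716]
 [313.4453 431.6926]]
0.09 [[377.5978 276.4244]
 [313.7567 424.867 ]]
0.12 [[378.304  270.0034]
 [314.3337 418.0696]]
```

View pics/j2.png

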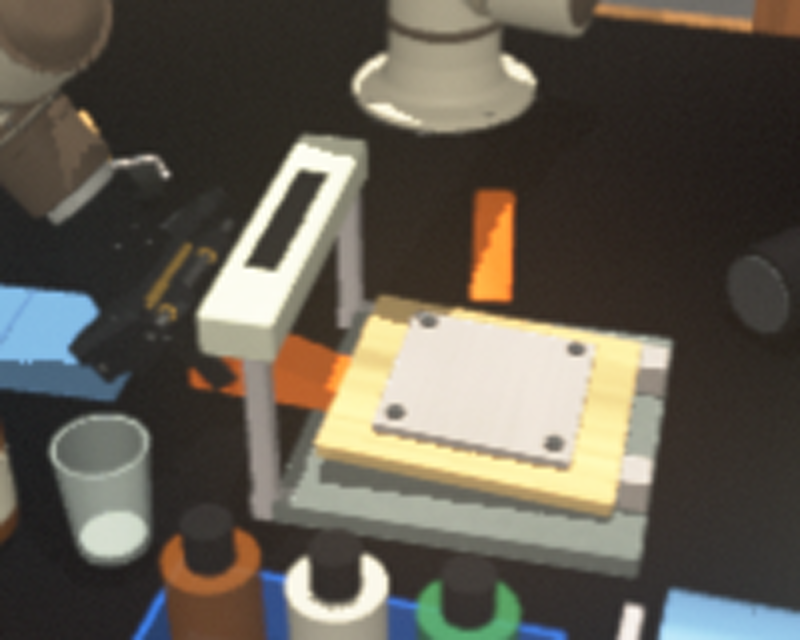

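Panel's front corner has sunk from row 287 to about 297 in this crop (~0.045 rad, as expected from 33 mm): about 0.07 now, in band 1. Next two tugs with pauses.

```bash
python3 -m jog '[[0.28,0,-0.235,0,0,0],[0.28,0,-0.235,0,0,0],[0.28,0,-0.235,0,0,0],[0.28,0,-0.235,0,0,0],[0.28,0,-0.235,0,0,0]]' 
python3 -m jog '[[0,0,0,0,0,0],[0,0,0,0,0,0],[0,0,0,0,0,0],[0,0,0,0,0,0],[0,0,0,0,0,0]]' | head -2
python3 -m jog '[[0.2,0,-0.17,0,0,0],[0.2,0,-0.17,0,0,0],[0.2,0,-0.17,0,0,0],[0.2,0,-0.17,0,0,0],[0.2,0,-0.17,0,0,0]]' 
python3 -m jog '[[0,0,0,0,0,0],[0,0,0,0,0,0],[0,0,0,0,0,0],[0,0,0,0,0,0],[0,0,0,0,0,0]]' 
python3 -m jog '[[0,0,0,0,0,0],[0,0,0,0,0,0],[0,0,0,0,0,0],[0,0,0,0,0,0],[0,0,0,0,0,0]]' 
python3 - <<'E'
from h import *
c=capture('wrist');cv2.imwrite(f'pics/k.png',c['frame'][:,:,::-1])
c=capture('scene');cv2.imwrite('pics/k2.png',cv2.resize(c['frame'][120:280,230:430,::-1],None,fx=4,fy=4,interpolation=cv2.INTER_CUBIC))
E
```

```text
time_s: 9.28
tcp_pos: [0.5818, -0.0389, 0.0329]
ee_rot: [[0.002, -1.0, -0.005], [-0.761, -0.005, 0.648], [-0.648, 0.002, -0.761]]
wrist_force: [1.1, 8.4, -2.4]
gripper_width: 0.503
time_s: 9.7
tcp_pos: [0.5819, -0.0399, 0.0329]
time_s: 10.12
tcp_pos: [0.5818, -0.0519, 0.0329]
ee_rot: [[0.002, -1.0, -0.005], [-0.761, -0.005, 0.648], [-0.649, 0.002, -0.761]]
wrist_force: [0.9, 9.7, -2.8]
gripper_width: 0.501
time_s: 10.53
tcp_pos: [0.5819, -0.0526, 0.033]
ee_rot: [[0.002, -1.0, -0.005], [-0.762, -0.005, 0.647], [-0.648, 0.002, -0.762]]
wrist_force: [0.7, 7.0, -2.7]
gripper_width: 0.508
time_s: 10.95
tcp_pos: [0.5819, -0.0526, 0.033]
ee_rot: [[0.002, -1.0, -0.005], [-0.762, -0.005, 0.647], [-0.647, 0.002, -0.762]]
wrist_force: [0.0, 8.1, -3.3]
gripper_width: 0.506
```

View pics/k2.png

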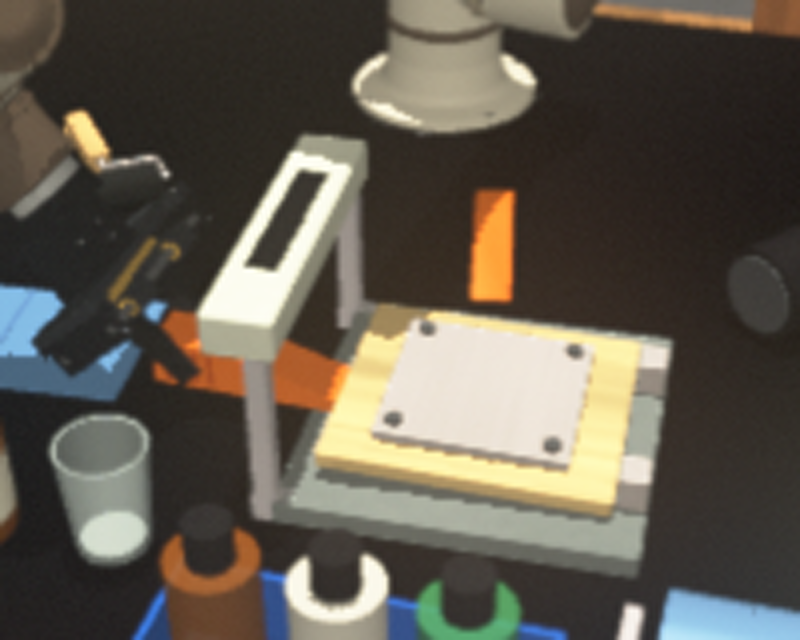

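View pics/k.png

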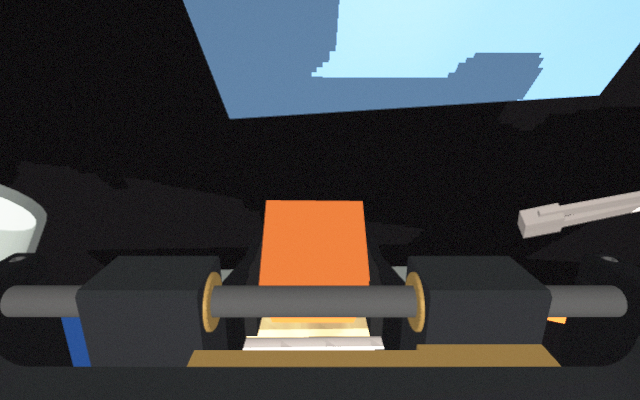

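No slip, panel nearly down (64 mm drawn, angle ≈ 0.03 – band 2). Continue with tugs until the nose is out.

```bash
python3 -m jog '[[0.25,0,-0.21,0,0,0],[0.25,0,-0.21,0,0,0],[0.25,0,-0.21,0,0,0],[0.25,0,-0.21,0,0,0],[0.25,0,-0.21,0,0,0]]' 
python3 -m jog '[[0,0,0,0,0,0],[0,0,0,0,0,0],[0,0,0,0,0,0],[0,0,0,0,0,0],[0,0,0,0,0,0]]' 
python3 -m jog '[[0.3,0,-0.252,0,0,0],[0.3,0,-0.252,0,0,0],[0.3,0,-0.252,0,0,0],[0.3,0,-0.252,0,0,0],[0.3,0,-0.252,0,0,0]]' 
python3 -m jog '[[0,0,0,0,0,0],[0,0,0,0,0,0],[0,0,0,0,0,0],[0,0,0,0,0,0],[0,0,0,0,0,0]]' 
python3 -m jog '[[0.3,0,-0.252,0,0,0],[0.3,0,-0.252,0,0,0],[0.3,0,-0.252,0,0,0],[0,0,0,0,0,0],[0,0,0,0,0,0]]'
python3 - <<'E'
from h import *
c=capture('wrist');cv2.imwrite(f'pics/l.png',c['frame'][:,:,::-1])
c=capture('scene');cv2.imwrite('pics/l2.png',cv2.resize(c['frame'][120:280,230:430,::-1],None,fx=4,fy=4,interpolation=cv2.INTER_CUBIC))
E
```

```text
time_s: 11.47
tcp_pos: [0.5819, -0.0683, 0.0329]
ee_rot: [[0.002, -1.0, -0.005], [-0.761, -0.005, 0.649], [-0.649, 0.003, -0.761]]
wrist_force: [-0.0, 9.3, -3.0]
gripper_width: 0.504
time_s: 11.88
tcp_pos: [0.5819, -0.0691, 0.033]
ee_rot: [[0.002, -1.0, -0.005], [-0.762, -0.005, 0.647], [-0.647, 0.002, -0.762]]
wrist_force: [0.4, 6.0, -1.6]
gripper_width: 0.502
time_s: 12.3
tcp_pos: [0.5836, -0.0923, 0.033]
ee_rot: [[0.002, -1.0, -0.0], [-0.766, -0.002, 0.643], [-0.643, -0.001, -0.766]]
wrist_force: [-0.5, -0.3, -1.1]
gripper_width: 0.504
time_s: 12.72
tcp_pos: [0.5846, -0.0921, 0.0332]
ee_rot: [[0.002, -1.0, 0.002], [-0.766, -0.0, 0.643], [-0.643, -0.003, -0.766]]
wrist_force: [-0.5, -0.5, -1.0]
gripper_width: 0.502
time_s: 13.13
tcp_pos: [0.5847, -0.1043, 0.0331]
ee_rot: [[0.002, -1.0, 0.003], [-0.766, 0.0, 0.643], [-0.643, -0.003, -0.766]]
wrist_force: [-0.6, 0.9, -1.5]
gripper_width: 0.504
```

View pics/l2.png

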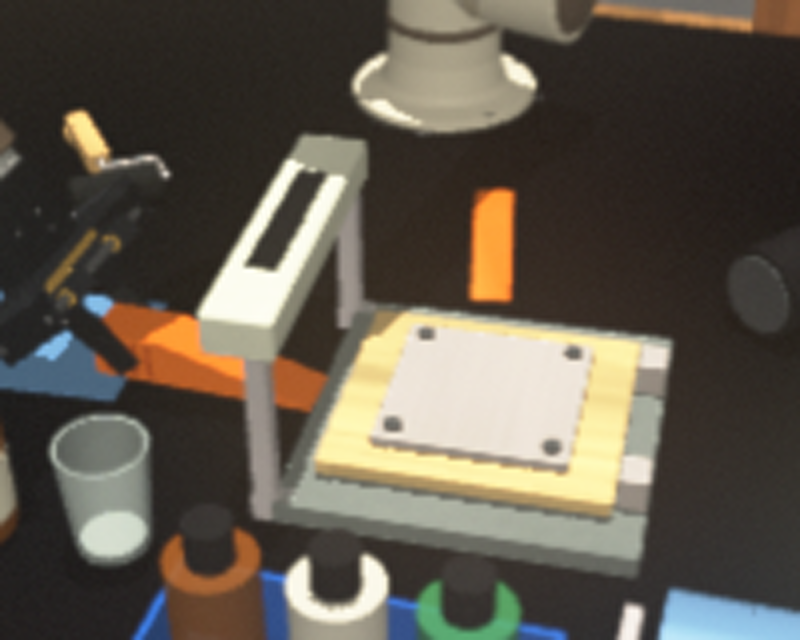

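View pics/l.png

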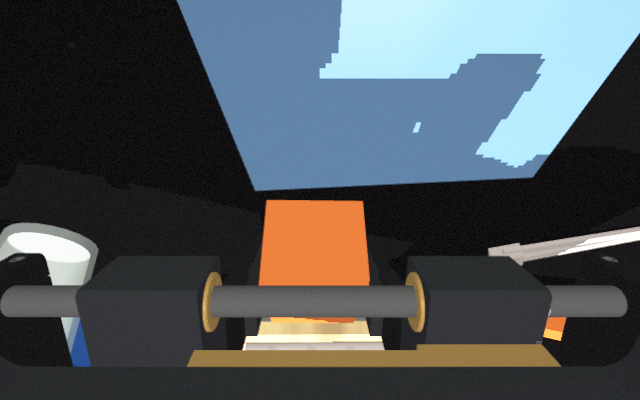

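Force is gone, nose has cleared the panel, and the panel is down (front edge flat just above the bed). Now lift 1 cm and carry to the pad.

```bash
python3 -m jog '[[0.6,0,-0.8,0,0,0],[1,0.2,-1.2,0,0,0],[1.5,0.3,-1.3,0,0,0],[1.5,0.3,-1.3,0,0,0],[1.5,0.3,-1.3,0,0,0]]' | head -2
python3 -m jog '[[1.6,0.3,-1.3,0,0,0],[1.6,0.3,-1.3,0,0,0],[1.6,0.3,-1.3,0,0,0],[1.6,0.3,-1.3,0,0,0],[1.2,0.3,-1,0,0,0]]'
python3 -m jog '[[1,0.3,-0.8,0,0,0],[0.5,0,-0.4,0,0,0],[0,0,0,0,0,0],[0,0,0,0,0,0],[0,0,0,0,0,0]]' 
python3 - <<'E'
from h import *
for n in('top','scene'):
    c=capture(n);cv2.imwrite(f'pics/m_{n}.png',cv2.resize(c['frame'][110:260,300:500,::-1] if n=='top' else c['frame'][130:290,140:340,::-1],None,fx=4,fy=4,interpolation=cv2.INTER_CUBIC))
E
```

```text
time_s: 13.65
tcp_pos: [0.5734, -0.1908, 0.0395]
time_s: 14.07
tcp_pos: [0.558, -0.2898, 0.0377]
ee_rot: [[0.001, -1.0, 0.003], [-0.767, 0.001, 0.642], [-0.642, -0.003, -0.767]]
wrist_force: [0.5, -0.3, -1.8]
gripper_width: 0.501
time_s: 14.48
tcp_pos: [0.556, -0.3047, 0.0374]
ee_rot: [[0.003, -1.0, 0.002], [-0.766, -0.001, 0.643], [-0.643, -0.003, -0.766]]
wrist_force: [-0.1, 0.0, -1.1]
gripper_width: 0.506
```

View pics/m_top.png

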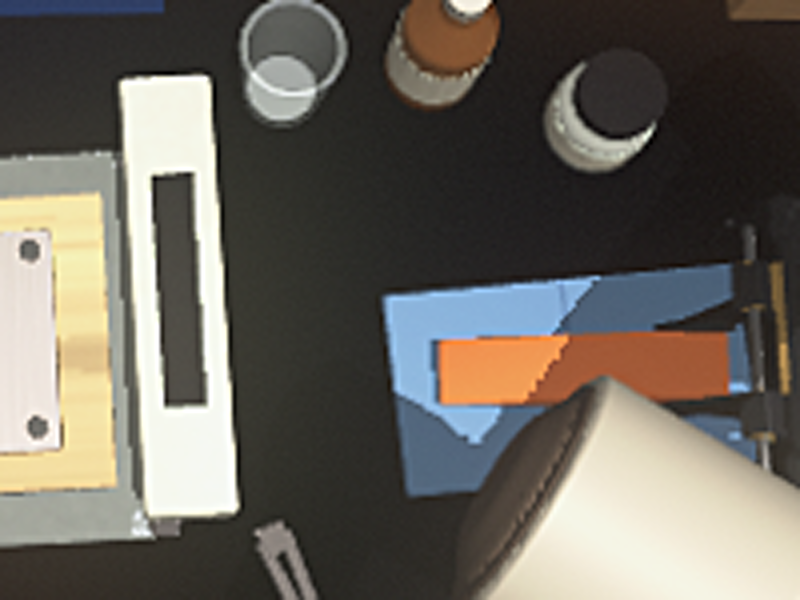

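View pics/m_scene.png

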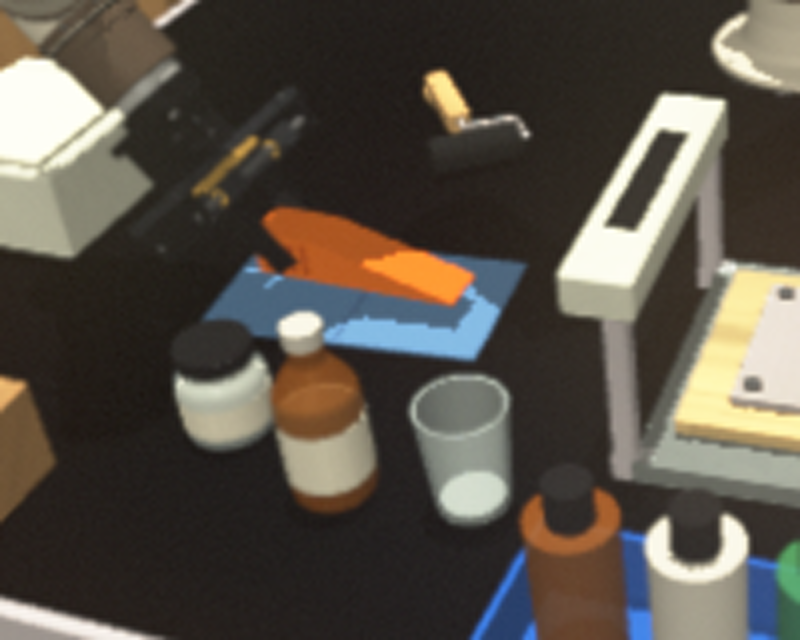

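```bash
python3 - <<'E'
from h import *
c=capture('top')
f=lambda L:[(300+(x+.5)/4-.5,110+(y+.5)/4-.5) for x,y in L]
n=onz(c,f([(438,372)]),.026)[0];t=onz(c,f([(729,362)]),.0645)[0];print(n,t,n-t)
a=np.radians(95.3);C=np.array([.5558,-.2519,0])
for q in(n,t):print('pad xy',(q-C)@[np.cos(a),np.sin(a),0],(q-C)@[-np.sin(a),np.cos(a),0])
print('pad near edge corners',onz(c,f([(383,296),(408,496)]),.003))
E
```

```text
[ 0.5568 -0.1523  0.026 ] [ 0.5561 -0.3388  0.0645] [ 0.0007  0.1865 -0.0385]
pad xy 0.09905136972325775 -0.010219004881355678
pad xy -0.08654547664950767 0.007686046391304567
pad near edge corners [[ 0.6143 -0.1203  0.003 ]
 [ 0.4749 -0.1332  0.003 ]]
```

Wedge is well over the pad (nose at pad x +99, tail −87 mm, y within ±10 mm). Lower it gently.

```bash
python3 -m jog '[[0.3,0,0.17,0,0,0],[0.3,0,0.17,0,0,0],[0.3,0,0.17,0,0,0],[0.3,0,0.17,0,0,0],[0.3,0,0.17,0,0,0]]' 
python3 -m jog '[[0,0,0,0,0,0],[0,0,0,0,0,0],[0,0,0,0,0,0],[0,0,0,0,0,0],[0,0,0,0,0,0]]'
```

```text
time_s: 15.05
tcp_pos: [0.5557, -0.3118, 0.0205]
ee_rot: [[0.002, -1.0, 0.002], [-0.766, -0.0, 0.643], [-0.643, -0.003, -0.766]]
wrist_force: [-0.0, -0.7, -1.1]
gripper_width: 0.508
time_s: 15.47
tcp_pos: [0.5559, -0.3118, 0.0214]
ee_rot: [[0.003, -1.0, 0.003], [-0.766, -0.0, 0.642], [-0.642, -0.004, -0.766]]
wrist_force: [-0.5, 0.3, -2.4]
gripper_width: 0.505
```

Still free; go down in 1 mm rows until the force shows contact.

```bash
python3 -m jog '[[0.06,0,0.08,0,0,0],[0.06,0,0.08,0,0,0],[0.06,0,0.08,0,0,0],[0,0,0,0,0,0],[0,0,0,0,0,0]]'
python3 -m jog '[[0.06,0,0.08,0,0,0],[0.06,0,0.08,0,0,0],[0,0,0,0,0,0],[0,0,0,0,0,0],[0,0,0,0,0,0]]'
python3 - <<'E'
from h import *
c=capture('scene');cv2.imwrite(f'pics/n.png',cv2.resize(c['frame'][160:250,180:290,::-1],None,fx=7,fy=6.6,interpolation=cv2.INTER_CUBIC))
E
```

```text
time_s: 15.88
tcp_pos: [0.5557, -0.3116, 0.018]
ee_rot: [[0.002, -1.0, 0.002], [-0.766, -0.0, 0.643], [-0.643, -0.003, -0.766]]
wrist_force: [-0.3, -0.2, -1.1]
gripper_width: 0.504
time_s: 16.3
tcp_pos: [0.5558, -0.3115, 0.0161]
ee_rot: [[0.002, -1.0, 0.002], [-0.766, -0.0, 0.643], [-0.643, -0.003, -0.766]]
wrist_force: [-0.9, -0.7, -0.3]
gripper_width: 0.505
```

View pics/n.png

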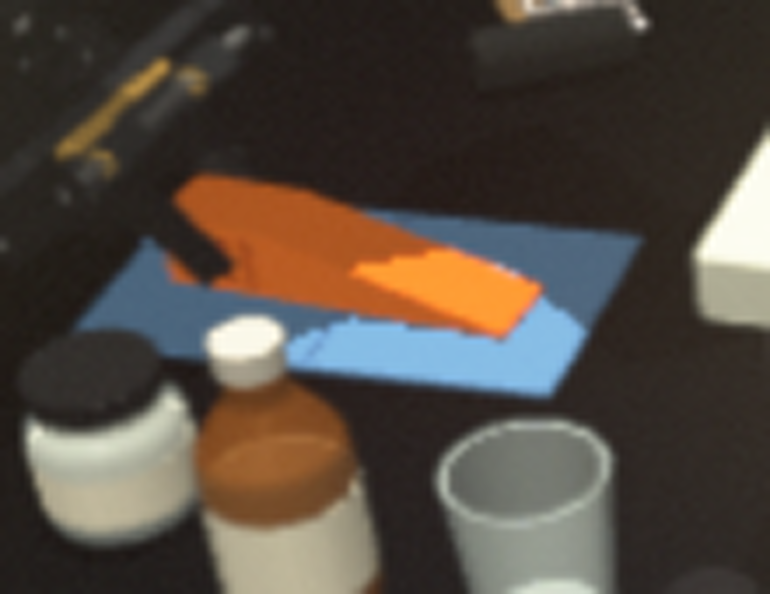

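```bash
python3 -m jog '[[0.06,0,0.08,0,0,0],[0,0,0,0,0,0],[0,0,0,0,0,0],[0,0,0,0,0,0],[0,0,0,0,0,0]]'
```

```text
time_s: 16.77
tcp_pos: [0.5559, -0.3115, 0.016]
ee_rot: [[0.003, -1.0, 0.002], [-0.766, -0.001, 0.643], [-0.643, -0.004, -0.766]]
wrist_force: [0.3, 1.1, 4.5]
gripper_width: 0.506
```

Contact felt: +4.5 N vertical and the height stopped at 0.016, exactly the expected sole-on-pad height. Release gently, then withdraw along the tool axis.

```bash
python3 -m jog '[[0,0,0,0,0,0],[0,0,0,0,0,0],[0,0,0,0,0,0],[0,0,0,0,0,0],[0,0,0,0,0,0]]' 6.5
python3 -m jog '[[0,0,0,0,0,0],[0,0,-0.3,0,0,0],[0,0,-0.6,0,0,0],[0,0,-1,0,0,0],[0,0,-1.2,0,0,0]]' 
python3 -m jog '[[0,0,-2,0,0,0],[0,0,-2,0,0,0],[0,0,-2,0,0,0],[0,0,-2,0,0,0],[0,0,-2,0,0,0]]' | head -2
python3 -m jog '[[0,0,-1,0,0,0],[0,0,0,0,0,0],[0,0,0,0,0,0],[0,0,0,0,0,0],[0,0,0,0,0,0]]' 
python3 - <<'E'
from h import *
for n in('top','scene','wrist'):
    c=capture(n);cv2.imwrite(f'pics/o_{n}.png',cv2.resize(c['frame'][110:260,300:500,::-1],None,fx=4,fy=4,interpolation=cv2.INTER_CUBIC) if n=='top' else c['frame'][:,:,::-1])
E
```

```text
time_s: 17.18
tcp_pos: [0.5557, -0.3113, 0.0146]
ee_rot: [[0.002, -1.0, 0.002], [-0.766, -0.0, 0.643], [-0.643, -0.003, -0.766]]
wrist_force: [0.9, -0.1, -1.2]
gripper_width: 0.727
time_s: 17.6
tcp_pos: [0.5556, -0.3318, 0.0395]
ee_rot: [[0.002, -1.0, 0.002], [-0.766, -0.001, 0.643], [-0.643, -0.003, -0.766]]
wrist_force: [-0.5, -0.4, -0.1]
gripper_width: 0.743
time_s: 18.02
tcp_pos: [0.5553, -0.3973, 0.1177]
time_s: 18.43
tcp_pos: [0.5552, -0.4009, 0.1221]
ee_rot: [[0.002, -1.0, 0.001], [-0.765, -0.001, 0.644], [-0.644, -0.002, -0.765]]
wrist_force: [0.5, 0.1, -0.0]
gripper_width: 0.748
```

View pics/o_top.png

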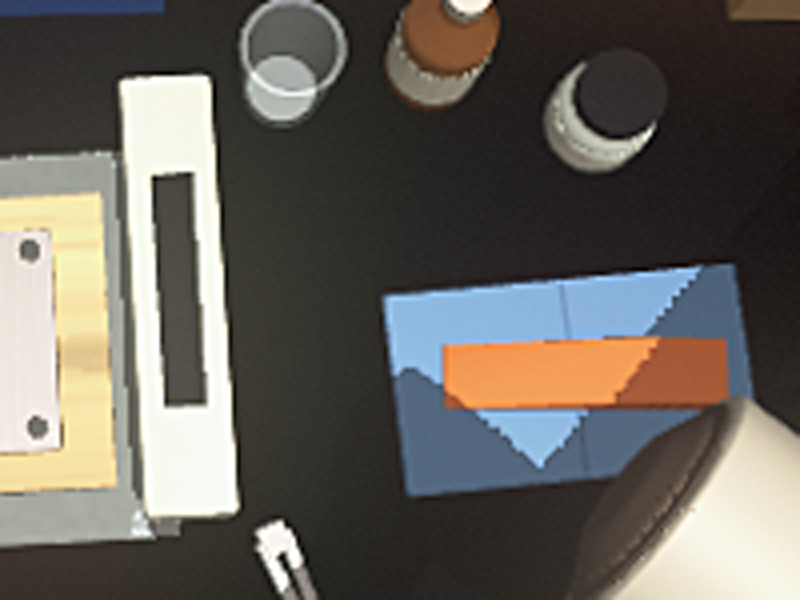

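View pics/o_scene.png

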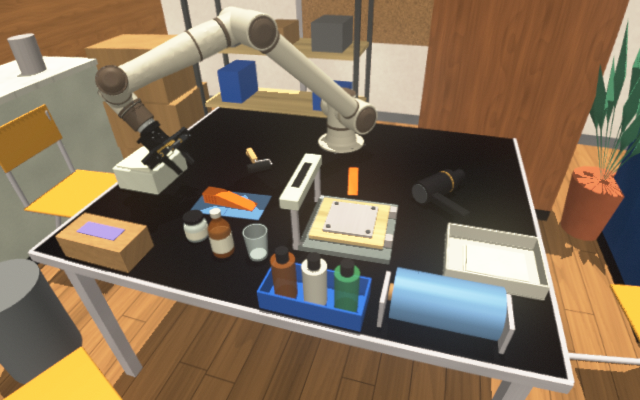

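View pics/o_wrist.png

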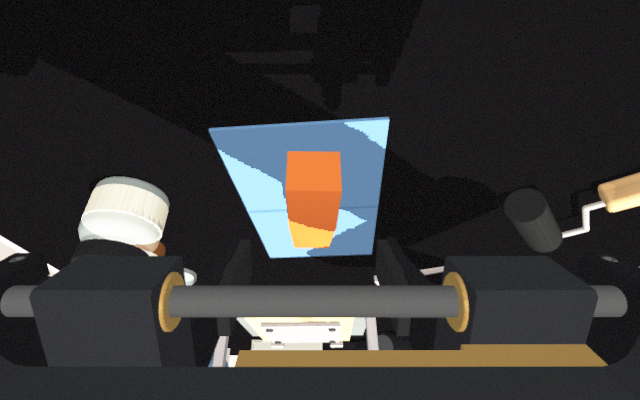

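Top view: wedge lies inside the pad (orange 443–728 in the crop, blue margins all round). The white bin stands near the hand, so I rise straight up 8 cm for clearance and check the final numbers.

```bash
python3 -m jog '[[-1,0,-1.2,0,0,0],[-1,0,-1.2,0,0,0],[-1,0,-1.2,0,0,0],[-1,0,-1.2,0,0,0],[-1,0,-1.2,0,0,0]]' 
python3 -m jog '[[0,0,0,0,0,0],[0,0,0,0,0,0],[0,0,0,0,0,0],[0,0,0,0,0,0],[0,0,0,0,0,0]]' | head -2
python3 - <<'E'
from h import *
c=capture('top');cv2.imwrite('pics/p.png',c['frame'][:,:,::-1])
f=lambda L:[(300+(x+.5)/4-.5,110+(y+.5)/4-.5) for x,y in L]
n=onz(c,f([(444,376)]),.005)[0];t=onz(c,f([(728,372)]),.043)[0]
a=np.radians(95.3);C=np.array([.5558,-.2519,0])
for q in(n,t):print('pad xy',q,(q-C)@[np.cos(a),np.sin(a),0],(q-C)@[-np.sin(a),np.cos(a),0])
c=capture('scene');cv2.imwrite('pics/q.png',cv2.resize(c['frame'][170:260,180:410,::-1],None,fx=3.4,fy=3.4,interpolation=cv2.INTER_CUBIC))
for a in(0,.03):print((proj(c,[O+.11*XP-.22*XP*np.cos(a)+.1*s*YP+Z*(.024+.22*np.sin(a)+.022*np.cos(a)) for s in(1,-1)])-[180,170])*3.4)
E
```

```text
time_s: 19.0
tcp_pos: [0.5555, -0.4027, 0.2047]
ee_rot: [[0.004, -1.0, 0.004], [-0.768, -0.001, 0.641], [-0.641, -0.006, -0.768]]
wrist_force: [0.8, -0.2, -0.2]
gripper_width: 0.746
time_s: 19.42
tcp_pos: [0.5549, -0.402, 0.2001]
pad xy [ 0.5573 -0.1604  0.005 ] 0.09095044142275842 -0.009981022723586691
pad xy [ 0.5529 -0.3457  0.043 ] -0.09309073875923007 0.011591261472114409
[[490.3476  81.4481]
 [436.5678 208.5937]]
[[490.3543  75.9383]
 [436.3874 202.7593]]
```

View pics/p.png

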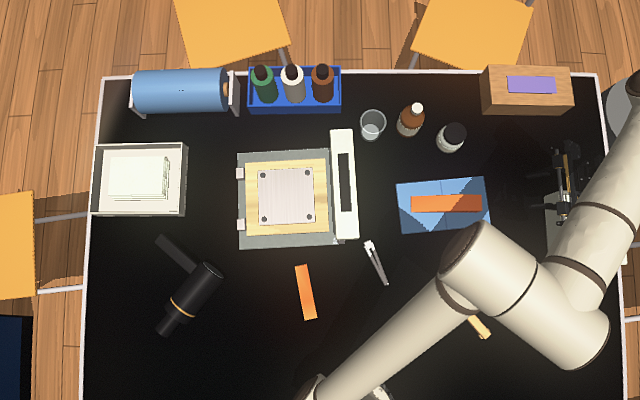

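View pics/q.png

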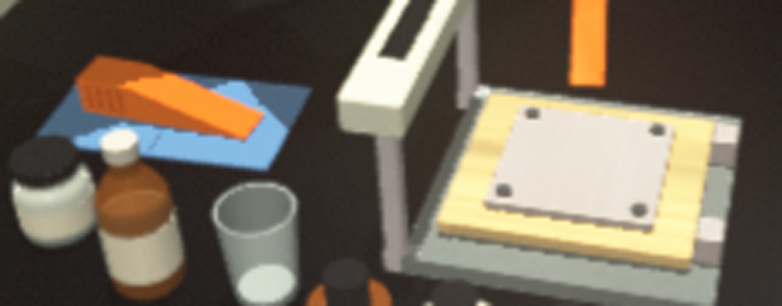

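The pictures show the wedge flat on the pad, the panel down, the bystanders in place and the arm clear.

```bash
python3 -c "
from station import finish_job;print(finish_job())"
```

```text
the job is handed in; nothing more can be done
None
```

I drew the wedge out in seven tugs of about 1–2 cm, pausing after nearly every one, until the panel was down. I then carried the wedge to the blue pad, laid it sole down and let go. The job was handed in at about 19.5 s, and no verdict was reported.

**Letting the panel down:** The hand leaned back 40° to pass in front of and below the lamp bar, and I never saw or felt it touch the bar. I estimated the panel angle from how far the wedge had moved, as it is not measured directly: about 0.07 rad at the first counted pause and 0.03 rad at the second. The pull peaked at about 10 N and fell to zero once the panel was down.

**Placing the wedge:** The wedge touched the pad with about 5 N.

**Last checks:**
- **Wedge:** it lies flat, with its nose at pad (+91, −10) mm and its tail at (−93, +12) mm, well inside the outline.
- **Panel:** it looks fully down in the scene picture. Its front corner showed about 4 pixels lower than my model of the closed panel predicts, which I put down to small pose and calibration errors.
- **Bystanders:** they look unmoved, though the arm hid part of the roller in the last top view.
- **Robot:** the wrist force was near zero, with the hand well clear.

**Disagreement between views:** The first wrist view placed the wedge's tail about 7 mm from where the top view did. A closer look before gripping agreed with the top view.

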